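# Blank the open air ports and set the supply valve

### The arm

A 6-joint arm with a two-finger parallel gripper is mounted at the origin on the work surface. World frame = base frame: x ahead of the robot, y to its left, z up, the work surface at z = 0. Lengths are in m, angles in degrees, forces in N, time in s.
With the tool pointing down it reaches from about 0.25 to 0.725 m from the base axis. Payload 9.7 kg.
Tool frame: the origin (TCP) lies at the very end of the fingers, on their centre line; the grasp point (between the pads) lies 19 mm behind it; z points along the fingers, y is the line along which they close (so a half turn about z gives the same grasp; the last joint's range is limited). The gripper opens to 85 mm and grips with 20 to 120 N. Pads are 22 mm wide; open, the fingers measure 114 mm over their backs; the gripper's body (76 mm by 85 mm) begins 54 mm behind the grasp point. The pads swing forward as they close: fully open they stand 13 mm farther back than shut.
Start: joints at [-75.172, 4.979, 10.078, 95.1, 0, 90], TCP at [0.141, -0.532, 0.191] pointing down, gripper open.
Joint ranges: [-179.16, 179.16], [-48.56, 103.87], [-65.8, 70.77], [-126.05, 130.52], [-82.76, 87.17], [-180, 180]. Speed limits (degrees/s): [127.2, 127.2, 147.25, 180, 180, 180].

### API

Orientations are given as [roll, pitch, yaw] about the fixed x, y, z axes, in that order (R = Rz(yaw) Ry(pitch) Rx(roll)).
In Python, from workcell import bot gives the robot as it stands.
- The arm moves only by the tool arm_command, never from a script. Its argument "series" is a list of rows, each a list of 4 numbers: the shift along the tool's x, y, z in m, then the turn about the tool's z in rad. A call has exactly 5 rows; each row is the pose to reach, as a shift and turn from the pose commanded when the call began, along the tool's axes at that moment; what a row does not reach only later rows make up. A row lasts 1/10 s, in which the tool goes at most 50 mm and 8.59 degrees, less where a joint would pass 70% of its speed; a pose out of reach is approached as far as the arm can. A call with a gripper value outside its range is refused whole. "hand" is the finger opening in m, from 0 to 0.0854, set as the call begins (left out, the last holds). The fingers move at their own pace and stop on an object; "grip_force" is the grip in N (left out, the last holds). Time passes only in rows, so rows that repeat a pose let the fingers close, or fill a call up. It gives the time, the measured TCP pose, the force, the opening and the grip force at its end, in the units of the state.
- bot.get_obs(): the state, without advancing time (a new reading comes with each control period).
- bot.camera(name): name is "scene" or "top" or "wrist"; returns a dict with "color" (384x512x3 uint8, blue, green, red), "camera_matrix" (3x3 intrinsics, pixels), "dist_coeffs" ([k1, k2, p1, p2, k3] as OpenCV has them; the pictures are not rectified), "xyz" and "orientation" of the camera in the world; the wrist camera has in their place "T_tool_cam" (4x4, takes a point from camera to tool coordinates, whose origin is the TCP and whose axes are the flange's). Camera axes: x right, y up, looking along -z (the intrinsics and any distortion apply to the point x, -y, -z); pixel columns grow to the right and rows downward; lengths in m; the calibration is good to about 2 mm. A picture is of the moment at which its call begins: read the wrist's pose just before it. There is no depth.
- bot.job_done(): hands the job in; it is judged then, once.
Trained networks look in the newest picture that a camera, given by its name, has taken for a name from the list of things; names that differ only in an ending like _2 or _b are one class to them, and where a whole thing is asked for, a point or a joint stands for the part that bears it (a point fixed in the world has none). Each returns a list of dicts, best first, with "confidence" (0 to 1); they miss things now and then, are a little off and sometimes report something else, mostly with a low value. They report only what shows in the picture. A call takes as long as a camera call. They do not tell look-alikes from the thing itself.
- bot.find_in(camera, target): "location" ([column, row] in pixels, amid what is visible of it).
- bot.mark_of(camera, target): "location" ([column, row] in pixels: a listed point, or the origin of a listed thing).
The state is a dict: "time": time; "q": joint angles; "qd": joint speeds; "joint_efforts": joint torques, N m; "ee_pos": TCP position; "tcp_rot": TCP orientation; "wrist_force": force on the tool from outside, world axes, zero at the start; "torque": the same for the moment, N m; "opening": finger opening in m; "grasp_force": force on a finger pad.
Only numpy, scipy, OpenCV 4.12 (cv2) and the standard library are available. Lean on these libraries where they do the work, as an engineer would, in place of code of your own. Each camera call takes 0.05 s, during which the arm holds its last target. There are 200 camera calls.

### The job

Get the air manifold ready: first take the spare plugs from the tray and set one fully home in each empty port, leaving the fitted plugs and all the other things alone. Then take the handwheel by its black upright grip, close the valve clockwise until it comes to its stop, and open it again by exactly two full turns. Finish while still holding the grip between the fingers at that setting; do not let go.

Things in the scene. Friction and masses are not known exactly. Their poses are not given: they have to be found in the camera images.
- plug_1: brass blanking plug, already fitted in one of the four ports (which one varies) and to stay there; same shape as the spare plugs; origin at the centre of the stem's foot
- plug_2: brass blanking plug, already fitted in one of the four ports (which one varies) and to stay there; same shape as the spare plugs; origin at the centre of the stem's foot
- plug_3: spare brass blanking plug standing upright in the tray: stem 20 mm in diameter, 20 mm long, foot tapered to 15.6 mm over 5 mm; above it a round head 30 mm in diameter, 32 mm tall; about 0.11 kg. Origin at the centre of the stem's foot, z up. Grip the head about 44 mm above the origin, so that the fingers clear the block when the plug is home (head resting on the block, origin 20 mm below the port's mouth)
- plug_4: spare brass blanking plug standing upright in the tray: stem 20 mm in diameter, 20 mm long, foot tapered to 15.6 mm over 5 mm; above it a round head 30 mm in diameter, 32 mm tall; about 0.11 kg. Origin at the centre of the stem's foot, z up. Grip the head about 44 mm above the origin, so that the fingers clear the block when the plug is home (head resting on the block, origin 20 mm below the port's mouth)
- manifold_hole0 (a point): centre of the mouth of the first (farthest from the valve) port, at the top face of the aluminium manifold block, 46 mm above the bench; z up, x across the 50 mm wide block, y along the row to the valve. Vertical round hole 23 mm in diameter, 28 mm deep, chamfered; four ports in a row, 52 mm apart. Two of them are empty, which ones varies
- manifold_hole1 (a point): centre of the mouth of the second port, at the top face of the aluminium manifold block, 46 mm above the bench; z up, x across the 50 mm wide block, y along the row to the valve. Vertical round hole 23 mm in diameter, 28 mm deep, chamfered; four ports in a row, 52 mm apart. Two of them are empty, which ones varies
- manifold_hole2 (a point): centre of the mouth of the third port, at the top face of the aluminium manifold block, 46 mm above the bench; z up, x across the 50 mm wide block, y along the row to the valve. Vertical round hole 23 mm in diameter, 28 mm deep, chamfered; four ports in a row, 52 mm apart. Two of them are empty, which ones varies
- manifold_hole3 (a point): centre of the mouth of the fourth (nearest the valve) port, at the top face of the aluminium manifold block, 46 mm above the bench; z up, x across the 50 mm wide block, y along the row to the valve. Vertical round hole 23 mm in diameter, 28 mm deep, chamfered; four ports in a row, 52 mm apart. Two of them are empty, which ones varies
- tray: fixed shallow steel tray 170 x 150 mm (its x by y), walls 14 mm high and 3 mm thick, floor 3 mm thick; origin at the centre of its underside. Two spare plugs, a hose barb and a collar stand in it at the corners of an 80 x 66 mm (x by y) rectangle about its centre, in any order, each up to 4 mm off
- wheel_axis (a point): point on the vertical turning axis of the handwheel, fixed to the valve, at the height of the middle of the black grip (140 mm above the bench); x and y axes as those of the ports. The wheel is 130 mm in diameter, dark steel, its rim and hub top at most 113 mm above the bench
- grip_mid (a point): middle of the black upright crank grip on the handwheel's rim, on the grip's own axis, 58 mm from the wheel's axis; it goes round with the wheel, always at the same height, 140 mm above the bench (the grip runs from 116 to 164 mm)
- crank_grip: the black grip itself: upright round handle 22 mm in diameter and 48 mm tall, turning freely on its own pin, so that a hand of fixed orientation can crank it round; origin at the centre of its underside, 24 mm below its middle
- wheel (a joint): handwheel angle in rad: 0 is the rigid closed stop, growing counter-clockwise seen from above as it opens, to 18.85; keeps count over full turns. Starts partly open. Friction of about 2 N at the grip, no spring: it stays where it is left. At 0, and again after each full turn, the grip lies -2.2 rad (counter-clockwise positive) about wheel_axis from the x axis of wheel_axis
- barb: loose brass hose barb standing in the tray: round foot 28 mm across and 12 mm high with a thin ribbed spigot on it, 38 mm tall overall; not a plug, leave it in place; origin at the centre of its underside
- collar: low round steel collar in the tray, 32 mm across, 12 mm high, with a dark bore; not a plug, leave it; origin at the centre of its underside
- spanner: wrench lying on the bench, leave it; origin under its middle
- driver: screwdriver lying on the bench, leave it; origin under its middle
- spray: short can, 60 mm across, 80 mm tall, leave it; origin at the centre of its underside
- tin: closed steel tin, 84 mm across, 93 mm tall, leave it; origin at the centre of its underside
- tape_measure: tape measure case 65 x 40 x 60 mm, leave it; origin at the centre of its underside
Mind the look-alikes: they are no part of the job. Leave any green look-alike of the plug_2 alone. What is shaped like the plug_4 but pink is not meant.

How it is judged (in metres and radians):
On the way, in this order (a step that is already met when the one before it is completed fails the run):
1. all four ports hold a plug, fully home and let go (((horizontal distance between plug_1 and manifold_hole0 below 0.004 m and z of plug_1 in the frame of manifold_hole0 below -0.017 m and angle between plug_1's own z axis and vertical below 0.08 rad and contact force between the fingers and plug_1 below 0.05 N and linear speed of plug_1 below 0.02 m/s) or (horizontal distance between plug_2 and manifold_hole0 below 0.004 m and z of plug_2 in the frame of manifold_hole0 below -0.017 m and angle between plug_2's own z axis and vertical below 0.08 rad and contact force between the fingers and plug_2 below 0.05 N and linear speed of plug_2 below 0.02 m/s) or (horizontal distance between plug_3 and manifold_hole0 below 0.004 m and z of plug_3 in the frame of manifold_hole0 below -0.017 m and angle between plug_3's own z axis and vertical below 0.08 rad and contact force between the fingers and plug_3 below 0.05 N and linear speed of plug_3 below 0.02 m/s) or (horizontal distance between plug_4 and manifold_hole0 below 0.004 m and z of plug_4 in the frame of manifold_hole0 below -0.017 m and angle between plug_4's own z axis and vertical below 0.08 rad and contact force between the fingers and plug_4 below 0.05 N and linear speed of plug_4 below 0.02 m/s)) and ((horizontal distance between plug_1 and manifold_hole1 below 0.004 m and z of plug_1 in the frame of manifold_hole1 below -0.017 m and angle between plug_1's own z axis and vertical below 0.08 rad and contact force between the fingers and plug_1 below 0.05 N and linear speed of plug_1 below 0.02 m/s) or (horizontal distance between plug_2 and manifold_hole1 below 0.004 m and z of plug_2 in the frame of manifold_hole1 below -0.017 m and angle between plug_2's own z axis and vertical below 0.08 rad and contact force between the fingers and plug_2 below 0.05 N and linear speed of plug_2 below 0.02 m/s) or (horizontal distance between plug_3 and manifold_hole1 below 0.004 m and z of plug_3 in the frame of manifold_hole1 below -0.017 m and angle between plug_3's own z axis and vertical below 0.08 rad and contact force between the fingers and plug_3 below 0.05 N and linear speed of plug_3 below 0.02 m/s) or (horizontal distance between plug_4 and manifold_hole1 below 0.004 m and z of plug_4 in the frame of manifold_hole1 below -0.017 m and angle between plug_4's own z axis and vertical below 0.08 rad and contact force between the fingers and plug_4 below 0.05 N and linear speed of plug_4 below 0.02 m/s)) and ((horizontal distance between plug_1 and manifold_hole2 below 0.004 m and z of plug_1 in the frame of manifold_hole2 below -0.017 m and angle between plug_1's own z axis and vertical below 0.08 rad and contact force between the fingers and plug_1 below 0.05 N and linear speed of plug_1 below 0.02 m/s) or (horizontal distance between plug_2 and manifold_hole2 below 0.004 m and z of plug_2 in the frame of manifold_hole2 below -0.017 m and angle between plug_2's own z axis and vertical below 0.08 rad and contact force between the fingers and plug_2 below 0.05 N and linear speed of plug_2 below 0.02 m/s) or (horizontal distance between plug_3 and manifold_hole2 below 0.004 m and z of plug_3 in the frame of manifold_hole2 below -0.017 m and angle between plug_3's own z axis and vertical below 0.08 rad and contact force between the fingers and plug_3 below 0.05 N and linear speed of plug_3 below 0.02 m/s) or (horizontal distance between plug_4 and manifold_hole2 below 0.004 m and z of plug_4 in the frame of manifold_hole2 below -0.017 m and angle between plug_4's own z axis and vertical below 0.08 rad and contact force between the fingers and plug_4 below 0.05 N and linear speed of plug_4 below 0.02 m/s)) and ((horizontal distance between plug_1 and manifold_hole3 below 0.004 m and z of plug_1 in the frame of manifold_hole3 below -0.017 m and angle between plug_1's own z axis and vertical below 0.08 rad and contact force between the fingers and plug_1 below 0.05 N and linear speed of plug_1 below 0.02 m/s) or (horizontal distance between plug_2 and manifold_hole3 below 0.004 m and z of plug_2 in the frame of manifold_hole3 below -0.017 m and angle between plug_2's own z axis and vertical below 0.08 rad and contact force between the fingers and plug_2 below 0.05 N and linear speed of plug_2 below 0.02 m/s) or (horizontal distance between plug_3 and manifold_hole3 below 0.004 m and z of plug_3 in the frame of manifold_hole3 below -0.017 m and angle between plug_3's own z axis and vertical below 0.08 rad and contact force between the fingers and plug_3 below 0.05 N and linear speed of plug_3 below 0.02 m/s) or (horizontal distance between plug_4 and manifold_hole3 below 0.004 m and z of plug_4 in the frame of manifold_hole3 below -0.017 m and angle between plug_4's own z axis and vertical below 0.08 rad and contact force between the fingers and plug_4 below 0.05 N and linear speed of plug_4 below 0.02 m/s))), for 0.2 s.
2. the valve is closed against its stop (value of joint wheel below 0.07 rad), for 0.1 s.
At the end, for the whole second after the job is handed in: Each port holds a plug: 4 mm centred, upright to 0.08 rad, foot 17 mm or more below the mouth, untouched, at rest. Handwheel at rest at 12.566 rad, give or take 0.2, its grip between the fingers (grasp point within 14 mm of its axis, 32 mm of its middle), pressed with over 2 N (all of step 1 and value of joint wheel between 12.3664 and 12.7664 rad and velocity of joint wheel between -0.1 and 0.1 rad/s and contact force between the fingers and crank_grip above 2 N and horizontal distance between the grasp point and grip_mid below 0.014 m and distance between the grasp point and grip_mid below 0.032 m); the arm keeps its last pose, push and grip.
It fails at once if a plug that was already fitted is moved by more than 8 mm (distance of any of plug_1, plug_2 from where it was at the start of the episode above 0.008 m).
It fails at once if a thing that is not part of the job is moved by more than 30 mm (distance of any of barb, collar, spanner, driver, spray, tin, tape_measure from where it was at the start of the episode above 0.03 m).
It also fails if it takes over 72 s, if anything falls off the work surface, if the arm or the gripper's body presses on something with over 40 N, if the wrist force passes 120 N, or if a joint passes its speed limit or range.

## Working session

There is one attempt and no reset: what is moved stays moved. The work goes in short steps, Python scripts to look and compute and a tool call to move; the robot and the scene stay as the last step left them, time stands still between calls to the robot, and variables do not carry over. Pictures are saved under pics/ and viewed, at most 13 in all, crops included, and the job is handed in when it is done.

Besides the shell and the picture viewer there is one more tool, called after ">>>" as name([rows], argument=value, ...), one row to a line, values as JSON. arm_command: Moves the arm, as the interface text tells. Its arguments: {"type":"object","properties":{"series":{"type":"array"},"hand":{"type":"number"},"grip_force":{"type":"number"}},"required":["series"]}

```bash
mkdir -p pics; ls; cat > h.py <<'E'
import numpy as np, cv2
from scipy.spatial.transform import Rotation as R
from workcell import bot
def shot(name, save=None):
    s=bot.get_obs(); c=bot.camera(name)
    if save: cv2.imwrite('pics/'+save, c['color'])
    if 'T_tool_cam' in c:
        T=np.eye(4); T[:3,:3]=R.from_euler('xyz',s['tcp_rot'],degrees=True).as_matrix(); T[:3,3]=s['ee_pos']
        T=T@np.array(c['T_tool_cam'])
    else:
        T=np.eye(4); o=np.array(c['orientation'])
        T[:3,:3]=o if o.shape==(3,3) else (R.from_euler('xyz',o,degrees=True).as_matrix() if o.size==3 else R.from_quat(o).as_matrix())
        T[:3,3]=c['xyz']
    return c,T
def ray(c,T,px,z):
    p=cv2.undistortPoints(np.array([[px]],float),np.array(c['camera_matrix']),np.array(c['dist_coeffs']))[0,0]
    d=T[:3,:3]@np.array([p[0],-p[1],-1]); o=T[:3,3]
    return o+d*(z-o[2])/d[2]
E
python3 - <<'E'
from h import *
s=bot.get_obs(); print(s)
for n in('top','scene'):
    c,T=shot(n,n+'.png'); print(n,c['xyz'],c['orientation'],T[:3,:3].round(2).tolist())
    for t,z in [('manifold_hole0',.046),('manifold_hole1',.046),('manifold_hole2',.046),('manifold_hole3',.046),('wheel_axis',.14),('grip_mid',.14),('plug_3',.003),('tray',0),('barb',.003),('collar',.003)]:
        for d in bot.mark_of(n,t)[:6]: print(t,np.round(d['location'],1),round(d['confidence'],2),ray(c,T,d['location'],z).round(4))
E
```

```text
pics
{'time': 0.0, 'q': array([-7.51720363e+01,  5.01193112e+00,  1.00345560e+01,  9.51002228e+01,
       -6.02624691e-04,  9.00000109e+01]), 'qd': array([-0.08347456,  0.08021842,  0.01418601,  0.01738361,  0.04445256,
        0.07257036]), 'joint_efforts': array([-1.98993410e-03, -5.20390499e+01,  4.64804614e+01,  1.61943171e-02,
       -6.88746945e-05,  1.19873800e-05]), 'ee_pos': array([ 0.14067798, -0.53140787,  0.19067605]), 'tcp_rot': array([-1.79922402e+02,  6.02638946e-04,  1.48279536e+01]), 'wrist_force': array([-0.53115399, -0.44037759, -0.52342815]), 'torque': array([ 0.00941523, -0.04522248, -0.01512745]), 'grasp_force': 0.0, 'opening': 0.08525711052694288}
top [0.38552237 0.01239848 1.29425673] [  8.10389718   0.80383315 -91.21686813] [[-0.02, 0.99, -0.14], [-1.0, -0.02, -0.01], [-0.01, 0.14, 0.99]]
manifold_hole0 [285.9 206.6] 0.9 [ 0.5121 -0.0415  0.046 ]
manifold_hole0 [252.1 202.2] 0.79 [0.5277 0.0598 0.046 ]
manifold_hole0 [272.6 207.5] 0.62 [ 0.5103 -0.0015  0.046 ]
manifold_hole0 [306.6 208.8] 0.59 [ 0.504  -0.1035  0.046 ]
manifold_hole1 [285.9 206.6] 0.9 [ 0.51
[... 2588 characters left out ...]
11.5] 0.17 [ 0.5501 -0.1445  0.14  ]
grip_mid [247.5 273.4] 0.74 [ 0.72   -0.2165  0.14  ]
grip_mid [303.  144.7] 0.67 [0.598  0.1684 0.14  ]
plug_3 [147.3 289.1] 0.7 [ 0.5102 -0.3728  0.003 ]
plug_3 [216.8 210.4] 0.55 [ 0.4925 -0.0874  0.003 ]
plug_3 [172.3 216.9] 0.55 [ 0.4085 -0.1832  0.003 ]
plug_3 [200.3 239.3] 0.51 [ 0.5187 -0.184   0.003 ]
plug_3 [171.9 271.3] 0.49 [ 0.5247 -0.299   0.003 ]
plug_3 [255.8 179.3] 0.47 [0.5113 0.0666 0.003 ]
tray [152.4 267.1] 0.73 [ 0.4747 -0.3228  0.    ]
tray [302.2 148.5] 0.22 [0.5495 0.2512 0.    ]
barb [135.9 268.4] 0.46 [ 0.4449 -0.3532  0.003 ]
collar [153.6 251.8] 0.65 [ 0.4463 -0.291   0.003 ]
collar [173.3 272.7] 0.48 [ 0.5303 -0.2994  0.003 ]
```

```bash
python3 - <<'E'
import cv2
a=cv2.imread('pics/top.png')[100:280,170:430]; b=cv2.imread('pics/scene.png')[90:330,100:350]
cv2.imwrite('pics/a.png',cv2.resize(a,None,fx=3,fy=3,interpolation=cv2.INTER_CUBIC))
cv2.imwrite('pics/b.png',cv2.resize(b,(625,600),interpolation=cv2.INTER_CUBIC))
E
```

```text
(no output)
```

View pics/a.png

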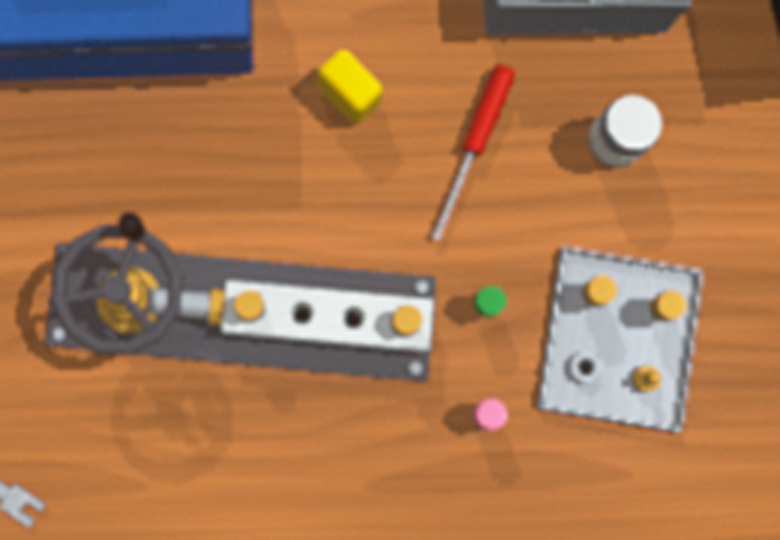

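View pics/b.png

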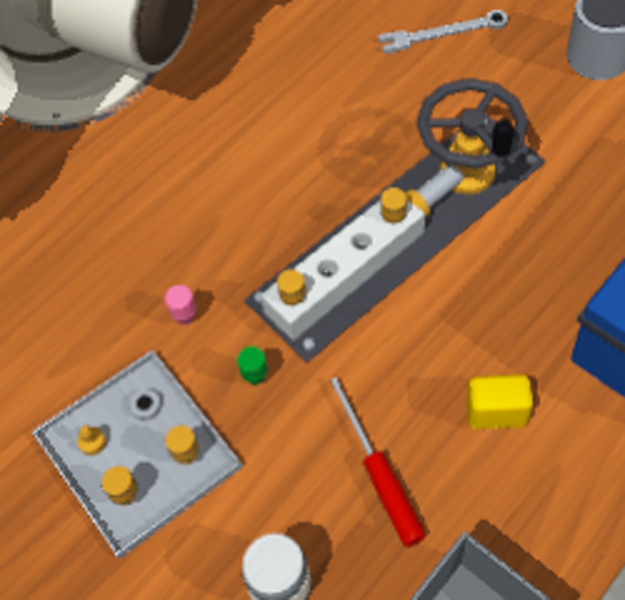

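The empty ports are the second and third; the spares are the brass heads at (600,290) and (670,305) in the top view, with green and pink decoys outside the tray. Next I go above the tray and turn the fingers across the row.

>>> arm_command([
  [0.04,-0.01,-0.01,-0.14],
  [0.08,-0.02,-0.02,-0.28],
  [0.12,-0.03,-0.03,-0.42],
  [0.16,-0.04,-0.04,-0.56],
  [0.2,-0.05,-0.05,-0.7],
], hand=0.085)

```text
time: 1.6
ee_pos: [0.3226, -0.4312, 0.242]
tcp_rot: [180.0, 0.0, 55.3]
wrist_force: [0.8, 0.3, -0.1]
opening: 0.085
grasp_force: 0.0
```

```bash
cat >> h.py <<'E'
def to(x,y,z,yaw):
    s=bot.get_obs(); M=R.from_euler('xyz',s['tcp_rot'],degrees=True).as_matrix()
    d=M.T@(np.array([x,y,z])-s['ee_pos']); t=np.radians((s['tcp_rot'][2]-yaw+180)%360-180)
    print('now',s['time'],s['ee_pos'].round(4),s['tcp_rot'].round(2),'-> shift',d.round(4),'turn',round(t,3))
E
python3 -c "
from h import *
to(.5,-.33,.25,81.5); print(bot.get_obs()['q'])"
```

```text
now 1.6 [ 0.3226 -0.4312  0.242 ] [1.7998e+02 1.0000e-02 5.5260e+01] -> shift [ 0.1843  0.0881 -0.008 ] turn -0.458
[-5.32001577e+01  4.83363498e+00  1.56200886e+01  1.00761489e+02
 -2.23423931e-03  7.15441695e+01]
```

>>> arm_command([
  [0.037,0.018,-0.002,-0.12],
  [0.074,0.035,-0.004,-0.24],
  [0.11,0.053,-0.006,-0.36],
  [0.147,0.07,-0.008,-0.458],
  [0.184,0.088,-0.008,-0.458],
])

```text
time: 2.1
ee_pos: [0.5004, -0.3311, 0.2498]
tcp_rot: [180.0, 0.0, 81.4]
wrist_force: [0.2, 0.3, -0.3]
opening: 0.0855
grasp_force: 0.0
```

```bash
python3 - <<'E'
from h import *
c,T=shot('wrist','w1.png'); s=bot.get_obs(); print(s['ee_pos'],s['tcp_rot'],T.round(3).tolist())
for t,z in [('plug_3',.003),('tray',0),('barb',.003)]:
    for d in bot.mark_of('wrist',t)[:4]: print(t,np.round(d['location'],1),round(d['confidence'],2),ray(c,T,d['location'],z).round(4))
for d in bot.find_in('wrist','plug_3')[:4]: print('find',np.round(d['location'],1),round(d['confidence'],2),ray(c,T,d['location'],.055).round(4))
E
```

```text
[ 0.50467105 -0.32816833  0.24832517] [ 1.79946492e+02 -1.02582304e-01  8.13962112e+01] [[0.989, 0.141, 0.045, 0.512], [-0.148, 0.942, 0.3, -0.254], [0.0, -0.304, 0.953, 0.432], [0.0, 0.0, 0.0, 1.0]]
plug_3 [257.9  59.6] 0.83 [ 0.5237 -0.187   0.003 ]
plug_3 [272.7 185.2] 0.79 [ 0.5206 -0.3705  0.003 ]
plug_3 [176.3  67.2] 0.67 [ 0.4083 -0.1796  0.003 ]
plug_3 [275.4 136.5] 0.66 [ 0.5346 -0.2952  0.003 ]
tray [250.3 161.9] 0.82 [ 0.4907 -0.3284  0.    ]
tray [274.6 136.1] 0.73 [ 0.5336 -0.2947  0.    ]
barb [227.1 178.4] 0.77 [ 0.4501 -0.3486  0.003 ]
find [259.2  51.6] 0.92 [ 0.5251 -0.1867  0.055 ]
find [171.9  64.5] 0.88 [ 0.4162 -0.1849  0.055 ]
find [270.8 189.4] 0.62 [ 0.516  -0.3621  0.055 ]
find [231.   3.] 0.32 [ 0.4999 -0.132   0.055 ]
```

View pics/w1.png

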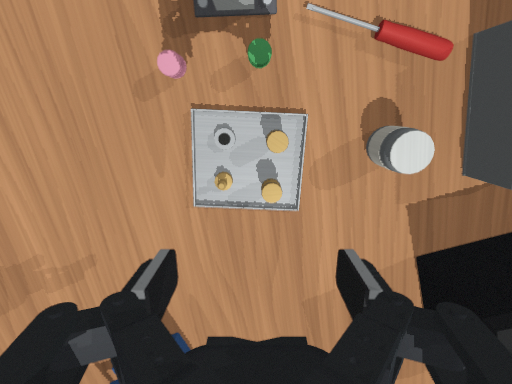

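```bash
python3 -c "
from h import *
to(.534,-.295,.13,81.5)"
```

```text
now 2.35 [ 0.4989 -0.3321  0.2492] [-179.97    0.     81.2 ] -> shift [0.042  0.0291 0.1192] turn -0.005
```

>>> arm_command([
  [0.014,0.01,0.04,0],
  [0.028,0.02,0.08,0],
  [0.042,0.029,0.119,0],
  [0.042,0.029,0.119,0],
  [0.042,0.029,0.119,0],
])

```text
time: 2.85
ee_pos: [0.5331, -0.2957, 0.1311]
tcp_rot: [-180.0, 0.0, 81.1]
wrist_force: [-0.2, -0.4, 0.4]
opening: 0.0852
grasp_force: 0.0
```

```bash
cat >> h.py <<'E'
def look(t,z,n=4,f='mark_of',save=None,cam='wrist'):
    c,T=shot(cam,save)
    for d in getattr(bot,f)(cam,t)[:n]: print(t,np.round(d['location'],1),round(d['confidence'],2),ray(c,T,d['location'],z).round(4))
    return c,T
E
python3 - <<'E'
from h import *
for i in range(2):
    s=bot.get_obs(); print(s['ee_pos'].round(4),s['tcp_rot'].round(2),s['qd'].round(1))
    look('plug_3',.003,save='w2.png' if i==0 else None)
s=bot.get_obs(); print(s['ee_pos'].round(4),s['qd'].round(1))
E
```

```text
[ 0.5331 -0.2957  0.1311] [-1.7997e+02  1.0000e-02  8.1130e+01] [-0.4 -1.1  3.3  0.5 -0.1 -0. ]
plug_3 [251.5 237. ] 0.81 [ 0.5158 -0.3644  0.003 ]
plug_3 [125.   94.3] 0.63 [ 0.4105 -0.1817  0.003 ]
plug_3 [234.6  79.6] 0.56 [ 0.5267 -0.1849  0.003 ]
plug_3 [391.5  44.2] 0.24 [ 0.6868 -0.1772  0.003 ]
[ 0.5342 -0.2965  0.1333] [1.7981e+02 8.0000e-02 8.1110e+01] [ 0.  -0.   0.5 -0.3 -0.   0. ]
plug_3 [125.2  93. ] 0.95 [ 0.4122 -0.1813  0.003 ]
plug_3 [256.9 179.1] 0.78 [ 0.5351 -0.2945  0.003 ]
plug_3 [230.   79.6] 0.75 [ 0.5236 -0.185   0.003 ]
plug_3 [251.1 237.5] 0.65 [ 0.5166 -0.3671  0.003 ]
[ 0.5345 -0.2964  0.1331] [ 0.3  0.2 -0.5 -0.2  0.   0.2]
```

View pics/w2.png

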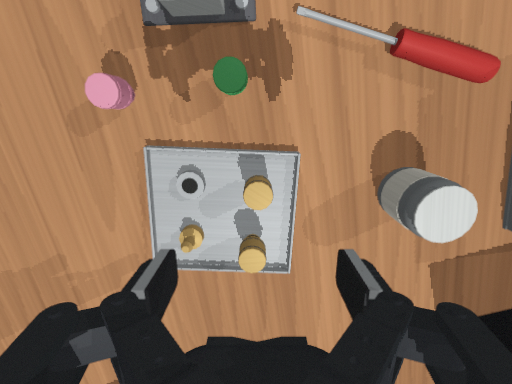

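```bash
cat >> h.py <<'E'
def heads(c,T,z,lo=(12,120,150),hi=(28,255,255)):
    h=cv2.cvtColor(c['color'],cv2.COLOR_BGR2HSV); m=cv2.inRange(h,lo,hi)
    n,_,st,ce=cv2.connectedComponentsWithStats(m)
    for i in range(1,n):
        if 150<st[i,4]<2500: print('blob',ce[i].round(1),st[i,2:],ray(c,T,ce[i],z).round(4))
E
python3 - <<'E'
from h import *
c,T=shot('wrist'); h=cv2.cvtColor(c['color'],cv2.COLOR_BGR2HSV)
print(h[196,258],h[206,258],h[182,262],h[260,252],h[150,400],h[100,30],h[240,252])
for p in [(258,196)]: print(ray(c,T,p,.055))
heads(c,T,.055); heads(c,T,.055,(12,120,200))
to(.535,-.295,.028,81.5)
E
```

```text
[ 20 110 217] [ 20 109 219] [ 20 123 164] [ 20 110 218] [ 13 135 119] [ 13 125 178] [ 19 130 120]
[ 0.53554102 -0.29886065  0.055     ]
blob [ 98.7 373. ] [ 37  25 602] [ 0.3086 -0.4931  0.055 ]
blob [413.1 373.5] [ 39  25 657] [ 0.6896 -0.5543  0.055 ]
now 3.1 [ 0.5345 -0.2962  0.1326] [1.7983e+02 7.0000e-02 8.1120e+01] -> shift [ 0.0014 -0.      0.1046] turn -0.007
```

```bash
sed -i 's/lo=(12,120,150),hi=(28,255,255)/lo=(17,90,195),hi=(24,160,255)/' h.py; python3 - <<'E'
from h import *
c,T=shot('wrist'); heads(c,T,.055); to(.535,-.297,.028,81.5)
E
```

```text
blob [256. 195.] [ 29  27 607] [ 0.5337 -0.2971  0.055 ]
blob [250.4 259.5] [ 26  24 482] [ 0.5168 -0.3671  0.055 ]
now 3.15 [ 0.5345 -0.296   0.1322] [1.7986e+02 5.0000e-02 8.1130e+01] -> shift [-0.0008  0.0004  0.1042] turn -0.006
```

>>> arm_command([
  [0,0,0.03,0],
  [0,0,0.06,0],
  [0,0,0.085,0],
  [-0.001,0,0.103,0],
  [-0.001,0,0.103,0],
], hand=0.055, grip_force=40)

```text
time: 3.65
ee_pos: [0.5327, -0.2957, 0.0252]
tcp_rot: [-179.8, -0.1, 81.2]
wrist_force: [-0.5, 0.2, 1.7]
opening: 0.0551
grasp_force: 0.0
```

>>> arm_command([
  [0,0,0,0],
  [0,0,0,0],
  [0,0,0,0],
  [0,0,0,0],
  [0,0,0,0],
], hand=0.02)

```text
time: 4.15
ee_pos: [0.5342, -0.2962, 0.0279]
tcp_rot: [180.0, 0.0, 81.2]
wrist_force: [-0.1, 0.2, -0.9]
opening: 0.0201
grasp_force: 0.0
```

>>> arm_command([
  [0,0,0,0],
  [0,0,-0.04,0],
  [0,0,-0.08,0],
  [0,0,-0.12,0],
  [0,0,-0.12,0],
])

```text
time: 4.65
ee_pos: [0.5359, -0.2971, 0.1538]
tcp_rot: [179.5, 0.2, 81.2]
wrist_force: [1.1, -0.9, 0.6]
opening: 0.0197
grasp_force: 0.0
```

```bash
python3 - <<'E'
from h import *
to(.513,-.13,.16,81.5)
c,T=shot('top'); 
for d in bot.mark_of('top','manifold_hole0')[:5]: print(np.round(d['location'],1),d['confidence'],ray(c,T,d['location'],.046).round(4))
E
```

```text
now 4.65 [ 0.5359 -0.2971  0.1538] [1.7953e+02 1.7000e-01 8.1180e+01] -> shift [ 0.1616 -0.0482 -0.0071] turn -0.006
[270.8 204.7] 0.95 [0.5188 0.0037 0.046 ]
[252.1 203.3] 0.91 [0.5244 0.0599 0.046 ]
[304.9 207.1] 0.85 [ 0.5092 -0.0985  0.046 ]
[288.1 206.7] 0.58 [ 0.5116 -0.0481  0.046 ]
```

Opening 0.020 means I missed the plug; look.

```bash
python3 - <<'E'
from h import *
c,T=look('plug_3',.003,save='w3.png'); heads(c,T,.055); print(bot.get_obs()['ee_pos'])
E
```

```text
plug_3 [131.7  95.5] 0.92 [ 0.4119 -0.1828  0.003 ]
plug_3 [231.8  81.2] 0.83 [ 0.5242 -0.185   0.003 ]
plug_3 [257.1 174. ] 0.71 [ 0.5359 -0.2916  0.003 ]
plug_3 [254.2 235.1] 0.7 [ 0.5199 -0.3712  0.003 ]
blob [255.9 190.4] [ 27  26 554] [ 0.5337 -0.297   0.055 ]
blob [250.8 252.1] [ 24  23 434] [ 0.5171 -0.367   0.055 ]
[ 0.53362026 -0.29583768  0.1462003 ]
```

View pics/w3.png

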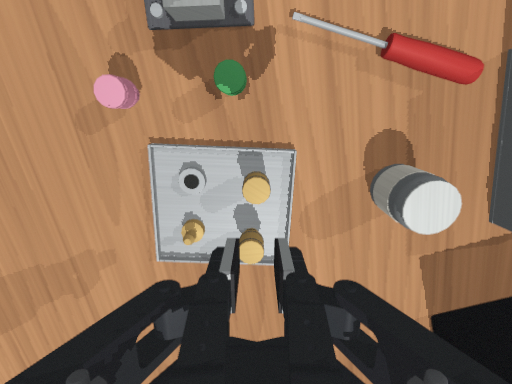

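```bash
python3 - <<'E'
from h import *
c,T=shot('wrist'); s=bot.get_obs(); print(np.array(c['T_tool_cam']).round(4).tolist(), c['camera_matrix'],c['dist_coeffs'],s['ee_pos'])
M=np.linalg.inv(T)
def proj(p):
    q=M[:3,:3]@p+M[:3,3]; return cv2.projectPoints(np.array([[q[0],-q[1],-q[2]]]),np.zeros(3),np.zeros(3),np.array(c['camera_matrix']),np.array(c['dist_coeffs']))[0].ravel().round(1)
for dz in(0,.019,.05): print(proj(s['ee_pos']+[0,0,dz]))
t,Tt=shot('top','top2.png'); sc,Ts=shot('scene','scene2.png')
def pr(c,T,p):
    M=np.linalg.inv(T); q=M[:3,:3]@p+M[:3,3]; return cv2.projectPoints(np.array([[q[0],-q[1],-q[2]]]),np.zeros(3),np.zeros(3),np.array(c['camera_matrix']),np.array(c['dist_coeffs']))[0].ravel()
p=pr(sc,Ts,s['ee_pos']); q=pr(t,Tt,s['ee_pos']); print(p,q)
o=[]
for im,u in((sc['color'],p),(t['color'],q)):
    im=im.copy(); u=u.round().astype(int); im[u[1],u[0]]=(0,0,255)
    o.append(cv2.resize(im[max(0,u[1]-50):u[1]+50,u[0]-50:u[0]+50],(400,400),interpolation=cv2.INTER_NEAREST))
cv2.imwrite('pics/c.png',np.hstack(o))
E
```

```text
[[0.0018, 0.9528, 0.3035, 0.0779], [1.0, -0.0019, 0.0, -0.0004], [0.0006, 0.3035, -0.9528, -0.182], [0.0, 0.0, 0.0, 1.0]] [[275.71863315   0.         256.42583982]
 [  0.         275.71863315 198.72357588]
 [  0.           0.           1.        ]] [0.01256983 0.         0.         0.         0.        ] [ 0.53343623 -0.29572685  0.14583804]
[256.7 225. ]
[256.7 236.5]
[256.6 261.2]
[165.42392984 249.75492341] [377.85682069 193.1303119 ]
```

View pics/c.png

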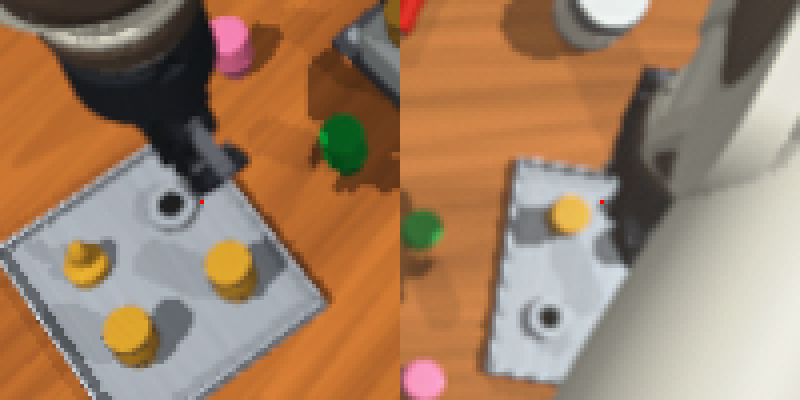

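>>> arm_command([
  [0,0,0.03,0],
  [0,0,0.06,0],
  [0,0,0.09,0],
  [0,0,0.12,0],
  [0,0,0.12,0],
], hand=0.055)

```text
time: 5.5
ee_pos: [0.5311, -0.2945, 0.0222]
tcp_rot: [-179.6, -0.2, 81.2]
wrist_force: [-1.1, -0.6, -0.1]
opening: 0.0551
grasp_force: 0.0
```

```bash
python3 - <<'E'
from h import *
s=bot.get_obs(); print(s['ee_pos'],s['opening'])
c,T=shot('scene'); w,_=shot('wrist')
cv2.imwrite('pics/d.png',np.hstack([cv2.resize(c['color'][200:300,110:210],(384,384),interpolation=cv2.INTER_CUBIC),w['color'][:,60:460]]))
E
```

```text
[ 0.53112247 -0.29446659  0.02221429] 0.055079225201148094
```

View pics/d.png

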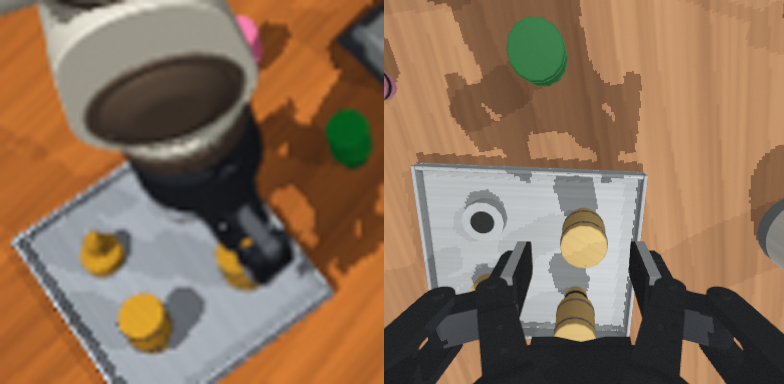

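```bash
cat >> h.py <<'E'
def proj(c,T,p):
    M=np.linalg.inv(T); q=M[:3,:3]@np.array(p)+M[:3,3]
    return cv2.projectPoints(np.array([[q[0],-q[1],-q[2]]]),np.zeros(3),np.zeros(3),np.array(c['camera_matrix']),np.array(c['dist_coeffs']))[0].ravel()
E
python3 - <<'E'
from h import *
sc,Ts=shot('scene'); w,Tw=shot('wrist'); s=bot.get_obs(); p=s['ee_pos']; print(p)
u=np.array([.989,-.148,0])
for h in(0,.02,.04,.06):
    print(h,'scene crop',((proj(sc,Ts,p+.0345*u+[0,0,h])-[110,200])*3.84).round(), 'wrist crop',[(proj(w,Tw,p+k*u+[0,0,h])-[60,0]+[384,0]).round() for k in(-.0275,.0275)])
print('A head top', (proj(sc,Ts,[.534,-.297,.055])-[110,200])*3.84, proj(w,Tw,[.534,-.297,.055])+[324,0])
E
```

```text
[ 0.53477153 -0.29648426  0.02925269]
0 scene crop [275. 302.] wrist crop [array([543., 226.]), array([620., 226.])]
0.02 scene crop [271. 291.] wrist crop [array([539., 238.]), array([625., 238.])]
0.04 scene crop [266. 279.] wrist crop [array([534., 254.]), array([630., 253.])]
0.06 scene crop [261. 267.] wrist crop [array([528., 273.]), array([637., 273.])]
A head top [236.6977615  250.39213894] [580.73348868 243.11705017]
```

The real fingertips appear about 30 mm above the reported TCP, so the fingers closed above the head. I go lower by 20 mm and close.

>>> arm_command([
  [0,0,0.005,0],
  [0,0,0.01,0],
  [0,0,0.015,0],
  [0,0,0.02,0],
  [0,0,0.02,0],
], hand=0.047)

```text
time: 6.2
ee_pos: [0.5335, -0.2958, 0.0063]
tcp_rot: [-179.9, -0.0, 81.2]
wrist_force: [-0.5, 0.2, -0.2]
opening: 0.047
grasp_force: 0.0
```

>>> arm_command([
  [0,0,0,0],
  [0,0,0,0],
  [0,0,0,0],
  [0,0,0,0],
  [0,0,0,0],
], hand=0.02)

```text
time: 6.7
ee_pos: [0.5341, -0.2961, 0.0076]
tcp_rot: [180.0, 0.0, 81.2]
wrist_force: [-0.3, 0.7, 0.8]
opening: 0.0275
grasp_force: 39.6
```

>>> arm_command([
  [0,0,-0.03,0],
  [0,0,-0.06,0],
  [0,0,-0.09,0],
  [0,0,-0.12,0],
  [0,0,-0.15,0],
])

```text
time: 7.2
ee_pos: [0.5337, -0.2959, 0.1584]
tcp_rot: [-180.0, -0.0, 81.2]
wrist_force: [0.1, -0.4, -1.4]
opening: 0.0272
grasp_force: 39.8
```

>>> arm_command([
  [0.04,-0.01,0,0],
  [0.08,-0.02,0,0],
  [0.12,-0.033,0,0],
  [0.16,-0.046,0,0],
  [0.16,-0.046,0,0],
])

```text
time: 7.7
ee_pos: [0.5123, -0.1271, 0.1578]
tcp_rot: [-180.0, -0.1, 81.4]
wrist_force: [0.5, 0.0, -1.3]
opening: 0.0277
grasp_force: 40.0
```

```bash
python3 - <<'E'
from h import *
s=bot.get_obs(); print(s['ee_pos'],s['opening'],s['grasp_force'])
c,T=look('manifold_hole0',.046,save='w4.png'); heads(c,T,.078)
c,T=look('manifold_hole0',.046); heads(c,T,.078)
print(bot.get_obs()['ee_pos'])
E
```

```text
[ 0.51233241 -0.12707595  0.15779654] 0.027674089806477984 39.95397627353668
manifold_hole0 [246.3 160.9] 0.65 [ 0.5051 -0.0988  0.046 ]
manifold_hole0 [241.3  49.4] 0.57 [0.5174 0.0071 0.046 ]
blob [246.4 168.1] [ 30  27 497] [ 0.5061 -0.1004  0.078 ]
blob [255.  260.6] [  48   46 1666] [ 0.4992 -0.201   0.078 ]
manifold_hole0 [236.3  48.8] 0.6 [0.5138 0.005  0.046 ]
manifold_hole0 [248.7 154.2] 0.56 [ 0.5096 -0.0953  0.046 ]
blob [244.9 166.3] [ 30  24 434] [ 0.5058 -0.1016  0.078 ]
blob [255.2 260.4] [  47   45 1685] [ 0.5001 -0.2039  0.078 ]
[ 0.51319274 -0.13147722  0.15728242]
```

View pics/w4.png

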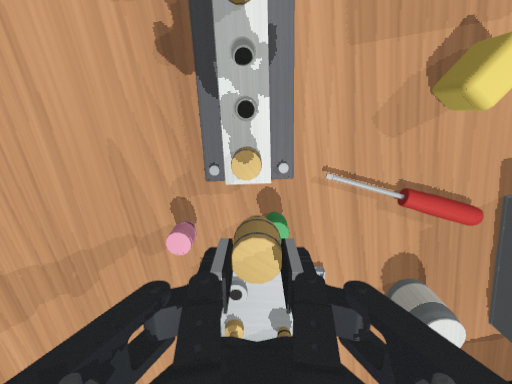

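```bash
python3 - <<'E'
from h import *
from scipy.optimize import least_squares
c,T=shot('wrist'); s=bot.get_obs(); print(s['ee_pos'],s['tcp_rot'])
g=cv2.cvtColor(c['color'],cv2.COLOR_BGR2GRAY); m=((g<60)*255).astype('uint8')
n,_,st,ce=cv2.connectedComponentsWithStats(m[:, :300])
H=[]
for i in range(1,n):
    if 80<st[i,4]<600 and 200<ce[i][0]<280 and ce[i][1]<200: print(ce[i],st[i]); H.append(ce[i])
heads(c,T,.078)
h=cv2.cvtColor(c['color'],cv2.COLOR_BGR2HSV); m=cv2.inRange(h,(17,90,195),(24,160,255))
n,_,st,ce=cv2.connectedComponentsWithStats(m)
cs=[(ce[i],st[i]) for i in range(1,n) if 300<st[i,4]<2500 and 200<ce[i][0]<300]
for q,w in cs: print(q,w)
p0=min(cs,key=lambda a:abs(a[0][1]-167))[0]
H.sort(key=lambda a:-a[1])
def f(v):
    dz,x,y,a=v; T2=T.copy(); T2[2,3]+=dz; r=[]
    for k,z,px in((0,.078,p0),(1,.046,H[0]),(2,.046,H[1])):
        r+=list(proj(c,T2,[x+.052*k*np.sin(a),y+.052*k*np.cos(a),z])-px)
    return r
r=least_squares(f,[0,.505,-.1,.1]); print(r.x,r.fun.round(1))
E
```

```text
[ 0.51315346 -0.13172232  0.15715668] [-1.79983092e+02  7.20284624e-03  8.11225584e+01]
[240.6460177   50.80973451] [233  43  17  17 226]
[243.58035714 104.82142857] [236  96  16  18 224]
blob [244.7 165.4] [ 30  25 404] [ 0.5059 -0.1019  0.078 ]
blob [255.1 260.5] [  47   46 1680] [ 0.4999 -0.205   0.078 ]
[244.72029703 165.40841584] [230 151  30  25 404]
[255.05952381 260.4577381 ] [ 232  238   47   46 1680]
[ 0.00065518  0.50612651 -0.10089199  0.11587567] [ 0.  -1.2 -0.1  2.5  0.  -1.2]
```

```bash
python3 - <<'E'
from h import *
from scipy.optimize import least_squares
c,T=shot('wrist'); s=bot.get_obs()
Tt=np.array(c['T_tool_cam'])
# held: sweep b
for b in(0,.01,.02,.025):
    p=cv2.undistortPoints(np.array([[[255.1,260.]]]),np.array(c['camera_matrix']),np.array(c['dist_coeffs']))[0,0]
    d=Tt[:3,:3]@[p[0],-p[1],-1]; zt=-.0475+b; k=(zt-Tt[2,3])/d[2]; q=Tt[:3,3]+k*d
    T2=T.copy(); T2[2,3]+=b
    e=R.from_euler('xyz',s['tcp_rot'],degrees=True).as_matrix()@q+s['ee_pos']
    print(b,'held tool',q.round(4),'width',275.7*.03/k,'held world',e[:2].round(4),'hole1',ray(c,T2,(244,105.5),.042).round(4)[:2],'hole2',ray(c,T2,(240.7,51.5),.042)[:2].round(4),'head0',ray(c,T2,(244.7,164),.078)[:2].round(4))
for nm in ['top','scene']:
    t,Tq=shot(nm); heads(t,Tq,.078); print()
    for k in range(1):
        for d in bot.mark_of(nm,'manifold_hole0')[:4]: print(ray(t,Tq,d['location'],.046).round(4),d['confidence'])
E
```

```text
0 held tool [-0.0004 -0.0011 -0.0475] width 54.46114187842516 held world [ 0.512 -0.132] hole1 [ 0.5128 -0.0477] hole2 [0.5178 0.0012] head0 [ 0.5061 -0.1008]
0.01 held tool [-0.0062 -0.0012 -0.0375] width 50.6914683254074 held world [ 0.511  -0.1378] hole1 [ 0.5124 -0.0475] hole2 [0.5176 0.0031] head0 [ 0.5054 -0.1026]
0.02 held tool [-0.012  -0.0012 -0.0275] width 47.4098675768329 held world [ 0.5101 -0.1435] hole1 [ 0.512  -0.0472] hole2 [0.5174 0.005 ] head0 [ 0.5047 -0.1043]
0.025 held tool [-0.0149 -0.0012 -0.0225] width 45.92340176142234 held world [ 0.5096 -0.1464] hole1 [ 0.5118 -0.0471] hole2 [0.5172 0.0059] head0 [ 0.5043 -0.1052]

[0.5314 0.064  0.046 ] 0.85
[ 0.5014 -0.0983  0.046 ] 0.83
[ 0.5133 -0.04    0.046 ] 0.68
[5.133e-01 3.000e-04 4.600e-02] 0.65
blob [393.6  39.4] [ 127   71 1051] [0.544  0.7866 0.078 ]

[0.5268 0.0632 0.046 ] 0.84
[ 0.5156 -0.0342  0.046 ] 0.79
[0.52   0.0102 0.046 ] 0.79
[ 0.504  -0.0954  0.046 ] 0.68
```

>>> arm_command([
  [0.035,-0.005,0,0],
  [0.07,-0.01,0,0],
  [0.093,-0.013,0.02,0],
  [0.093,-0.013,0.06,0],
  [0.093,-0.013,0.082,0],
])

```text
time: 8.7
ee_pos: [0.5137, -0.0364, 0.0729]
tcp_rot: [-179.9, 0.0, 81.2]
wrist_force: [-0.0, -0.9, -1.1]
opening: 0.0277
grasp_force: 39.9
```

```bash
python3 - <<'E'
from h import *
shot('wrist');shot('wrist')
c,T=shot('wrist','w5.png'); s=bot.get_obs(); print(s['ee_pos'],s['tcp_rot']); heads(c,T,.078)
cv2.imwrite('pics/w5c.png',cv2.resize(c['color'][60:320,130:390],(780,600) if 0 else (600,600),interpolation=cv2.INTER_CUBIC))
E
```

```text
[ 0.51359213 -0.03709832  0.07447643] [-1.79854302e+02  1.35692849e-02  8.11636510e+01]
blob [265.5  28.6] [ 17  25 320] [0.5355 0.0824 0.078 ]
blob [255.2 260.4] [  47   46 1702] [ 0.5075 -0.0613  0.078 ]
blob [260.7 301.8] [ 38  32 940] [ 0.5062 -0.097   0.078 ]
```

View pics/w5c.png

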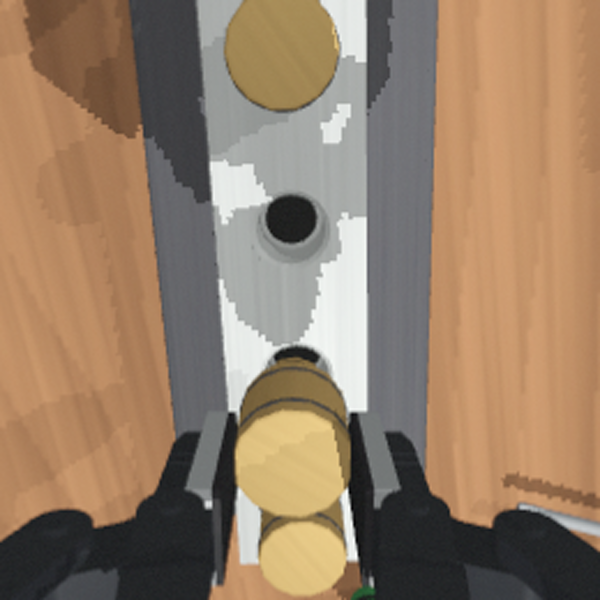

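```bash
python3 - <<'E'
from h import *
c,T=shot('wrist'); s=bot.get_obs(); print(s['ee_pos'])
M=R.from_euler('xyz',s['tcp_rot'],degrees=True).as_matrix()
f=lambda u,v:(130+u/2.308,60+v/2.308)
for b in(0,.006,.012):
    T2=T.copy(); T2[2,3]+=b; e=s['ee_pos']+[0,0,b]
    for n,p,z in(('head3',f(282,53),.078),('hole2',f(293,229),.046),('hole1',f(298,376),.046),('head0',f(302,553),.078)):
        w=ray(c,T2,p,z); print(b,n,w.round(4),'tool',(M.T@(w-e)).round(4))
E
```

```text
[ 0.51456019 -0.03725672  0.07605679]
0 head3 [0.5249 0.0559 0.078 ] tool [ 0.0937 -0.0041 -0.0019]
0 hole2 [0.52  0.005 0.046] tool [ 0.0426 -0.0012  0.0301]
0 hole1 [ 0.5138 -0.0473  0.046 ] tool [-0.0101  0.0008  0.0301]
0 head0 [ 0.5074 -0.0971  0.078 ] tool [-0.0602  0.0021 -0.0019]
0.006 head3 [0.5249 0.0565 0.078 ] tool [ 0.0942 -0.0042  0.0041]
0.006 hole2 [0.5198 0.004  0.046 ] tool [ 0.0416 -0.0012  0.0361]
0.006 hole1 [ 0.5134 -0.0498  0.046 ] tool [-0.0126  0.0008  0.0361]
0.006 head0 [ 0.5068 -0.1017  0.078 ] tool [-0.0649  0.0022  0.0041]
0.012 head3 [0.5249 0.057  0.078 ] tool [ 0.0947 -0.0043  0.0101]
0.012 hole2 [0.5196 0.003  0.046 ] tool [ 0.0406 -0.0012  0.0421]
0.012 hole1 [ 0.5131 -0.0523  0.046 ] tool [-0.0151  0.0009  0.0421]
0.012 head0 [ 0.5062 -0.1063  0.078 ] tool [-0.0695  0.0023  0.0101]
```

The fingers look shorter than stated, with tips about 40 mm behind the TCP. The edges of the held head say it hangs nearly centred. The port is 9 mm back along tool x, so I shift and lower carefully.

>>> arm_command([
  [-0.005,0.001,0,0],
  [-0.009,0.001,0,0],
  [-0.009,0.001,0.01,0],
  [-0.009,0.001,0.02,0],
  [-0.009,0.001,0.02,0],
])

```text
time: 9.4
ee_pos: [0.513, -0.046, 0.0534]
tcp_rot: [-179.8, 0.0, 81.2]
wrist_force: [-0.2, 0.1, -1.8]
opening: 0.0275
grasp_force: 39.9
```

>>> arm_command([
  [0,0,0.003,0],
  [0,0,0.006,0],
  [0,0,0.009,0],
  [0,0,0.012,0],
  [0,0,0.012,0],
])

```text
time: 9.9
ee_pos: [0.5137, -0.0459, 0.0429]
tcp_rot: [-180.0, -0.0, 81.2]
wrist_force: [-0.5, 0.1, -1.4]
opening: 0.0271
grasp_force: 40.0
```

```bash
python3 - <<'E'
from h import *
s=bot.get_obs(); print(s['ee_pos'],s['wrist_force'])
c,T=shot('wrist','w6.png'); heads(c,T,.078); print(s['tcp_rot'],bot.get_obs()['ee_pos'])
E
```

```text
[ 0.51373845 -0.04589474  0.04286568] [-0.49146838  0.14668369 -1.35022116]
blob [254.9 260.4] [  47   45 1672] [ 0.5113 -0.0535  0.078 ]
blob [257.4 320.2] [  44   37 1266] [ 0.5062 -0.0969  0.078 ]
[-1.79950283e+02 -4.42221376e-03  8.11851710e+01] [ 0.51377027 -0.04594474  0.04303597]
```

>>> arm_command([
  [0,0,0.003,0],
  [0,0,0.006,0],
  [0,0,0.009,0],
  [0,0,0.012,0],
  [0,0,0.012,0],
])

```text
time: 10.45
ee_pos: [0.5138, -0.0459, 0.0308]
tcp_rot: [-180.0, -0.0, 81.2]
wrist_force: [-3.0, 1.3, -2.5]
opening: 0.0274
grasp_force: 39.9
```

>>> arm_command([
  [0,0,0.001,0],
  [0,0,0.002,0],
  [0,0,0.002,0],
  [0,0,0.002,0],
  [0,0,0.002,0],
])

```text
time: 10.95
ee_pos: [0.5141, -0.0456, 0.0305]
tcp_rot: [180.0, -0.1, 81.2]
wrist_force: [-7.2, 5.1, 9.3]
opening: 0.0275
grasp_force: 41.0
```

Seated: contact at the predicted height. Release and go to the second spare.

>>> arm_command([
  [0,0,0,0],
  [0,0,0,0],
  [0,0,0,0],
  [0,0,-0.04,0],
  [0,0,-0.08,0],
], hand=0.05)

```text
time: 11.45
ee_pos: [0.5133, -0.0461, 0.1093]
tcp_rot: [-179.9, 0.0, 81.2]
wrist_force: [0.2, 0.4, 0.9]
opening: 0.05
grasp_force: 0.0
```

```bash
python3 - <<'E'
from h import *
to(.517,-.368,.13,81.2)
c,T=shot('wrist','w7.png'); heads(c,T,.078); s=bot.get_obs();print(s['ee_pos'])
look('manifold_hole0',.046)
E
```

```text
now 11.45 [ 0.5133 -0.0461  0.1093] [-1.7987e+02  2.0000e-02  8.1170e+01] -> shift [-0.3175  0.053  -0.0207] turn -0.001
blob [260.7  29.4] [ 15  21 243] [0.5354 0.0821 0.078 ]
blob [257.  210.4] [ 35  32 872] [ 0.5133 -0.0463  0.078 ]
blob [257.7 265.5] [ 32  28 723] [ 0.5061 -0.0973  0.078 ]
[ 0.51622736 -0.04637791  0.11713574]
manifold_hole0 [246.  141.1] 0.92 [0.5149 0.0063 0.046 ]
manifold_hole0 [252.6 245.3] 0.72 [ 0.5045 -0.0977  0.046 ]
manifold_hole0 [255.1 186.3] 0.41 [ 0.5165 -0.0367  0.046 ]
```

>>> arm_command([
  [-0.045,0.008,-0.02,0],
  [-0.09,0.016,-0.02,0],
  [-0.135,0.024,-0.02,0],
  [-0.18,0.032,-0.02,0],
  [-0.22,0.038,-0.02,0],
])

```text
time: 12.1
ee_pos: [0.5174, -0.2714, 0.1279]
tcp_rot: [-179.9, -0.0, 81.1]
wrist_force: [0.7, 0.6, 0.3]
opening: 0.05
grasp_force: 0.0
```

>>> arm_command([
  [-0.045,0.007,0,0],
  [-0.08,0.014,0,0],
  [-0.097,0.015,0,0],
  [-0.097,0.015,0,0],
  [-0.097,0.015,0,0],
])

```text
time: 12.6
ee_pos: [0.5176, -0.3668, 0.1285]
tcp_rot: [-179.9, -0.1, 81.2]
wrist_force: [-0.1, -0.2, -0.9]
opening: 0.0497
grasp_force: 0.0
```

```bash
python3 - <<'E'
from h import *
shot('wrist'); c,T=look('plug_3',.003,save='w8.png'); heads(c,T,.055); print(bot.get_obs()['ee_pos'])
E
```

```text
plug_3 [119.2  15.7] 0.8 [ 0.4117 -0.1838  0.003 ]
plug_3 [256.  182.4] 0.61 [ 0.5167 -0.3666  0.003 ]
blob [195.7 181.2] [ 15  23 155] [ 0.4621 -0.3438  0.055 ]
blob [255.8 196.2] [ 29  28 625] [ 0.5165 -0.3672  0.055 ]
[ 0.51810839 -0.36616065  0.12950026]
```

>>> arm_command([
  [-0.001,-0.001,0.04,0],
  [-0.001,-0.001,0.08,0],
  [-0.001,-0.001,0.11,0],
  [-0.001,-0.001,0.12,0],
  [-0.001,-0.001,0.127,0],
], hand=0.047)

```text
time: 13.25
ee_pos: [0.5168, -0.3674, 0.0023]
tcp_rot: [-180.0, -0.0, 81.2]
wrist_force: [-0.4, -0.6, -0.1]
opening: 0.0471
grasp_force: 0.0
```

>>> arm_command([
  [0,0,0,0],
  [0,0,0,0],
  [0,0,0,0],
  [0,0,0,0],
  [0,0,0,0],
], hand=0.02)

```text
time: 13.75
ee_pos: [0.5174, -0.3688, 0.0037]
tcp_rot: [179.9, 0.1, 81.2]
wrist_force: [0.7, 0.8, 5.1]
opening: 0.0278
grasp_force: 39.9
```

>>> arm_command([
  [0,0,-0.03,0],
  [0,0,-0.06,0],
  [0,0,-0.09,0],
  [0,0,-0.12,0],
  [0,0,-0.15,0],
])

```text
time: 14.25
ee_pos: [0.5165, -0.3681, 0.1536]
tcp_rot: [-180.0, -0.0, 81.2]
wrist_force: [1.3, 0.2, -0.8]
opening: 0.028
grasp_force: 39.6
```

```bash
python3 - <<'E'
from h import *
to(.5208,.0052,.15,81.2)
E
```

```text
now 14.25 [ 0.5165 -0.3681  0.1536] [-179.99   -0.     81.17] -> shift [ 0.3696 -0.053   0.0036] turn -0.001
```

>>> arm_command([
  [0.045,-0.007,0,0],
  [0.09,-0.014,0,0],
  [0.135,-0.021,0,0],
  [0.18,-0.028,0,0],
  [0.225,-0.035,0,0],
])

```text
time: 14.75
ee_pos: [0.5162, -0.1389, 0.1524]
tcp_rot: [180.0, 0.0, 81.2]
wrist_force: [0.6, 0.1, -0.6]
opening: 0.0279
grasp_force: 39.8
```

>>> arm_command([
  [0.045,-0.006,0,0],
  [0.09,-0.012,0,0],
  [0.13,-0.017,0,0],
  [0.144,-0.018,0,0],
  [0.144,-0.018,0,0],
])

```text
time: 15.25
ee_pos: [0.5209, 0.0061, 0.1524]
tcp_rot: [180.0, -0.0, 81.3]
wrist_force: [0.0, -0.6, -1.6]
opening: 0.0282
grasp_force: 39.8
```

>>> arm_command([
  [0,0,0.03,0],
  [0,0,0.06,0],
  [0,0,0.083,0],
  [0,0,0.083,0],
  [0,0,0.083,0],
])

```text
time: 15.75
ee_pos: [0.5209, 0.0035, 0.0699]
tcp_rot: [-180.0, 0.0, 81.1]
wrist_force: [0.3, -0.8, 0.2]
opening: 0.0278
grasp_force: 39.8
```

```bash
python3 - <<'E'
from h import *
shot('wrist'); c,T=shot('wrist','w9.png'); s=bot.get_obs(); print(s['ee_pos'],s['tcp_rot']); heads(c,T,.078); heads(c,T,s['ee_pos'][2]+.0515)
# edges of hole/heads
cv2.imwrite('pics/w9c.png',cv2.resize(c['color'][60:320,130:390],(600,600),interpolation=cv2.INTER_CUBIC))
E
```

```text
[0.52179703 0.00390076 0.07108676] [ 1.79878601e+02 -1.19506689e-02  8.11338434e+01]
blob [257.4 336.6] [ 26   8 155] [ 0.5078 -0.087   0.078 ]
blob [257.4 336.6] [ 26   8 155] [ 0.5142 -0.0442  0.1226]
```

View pics/w9c.png

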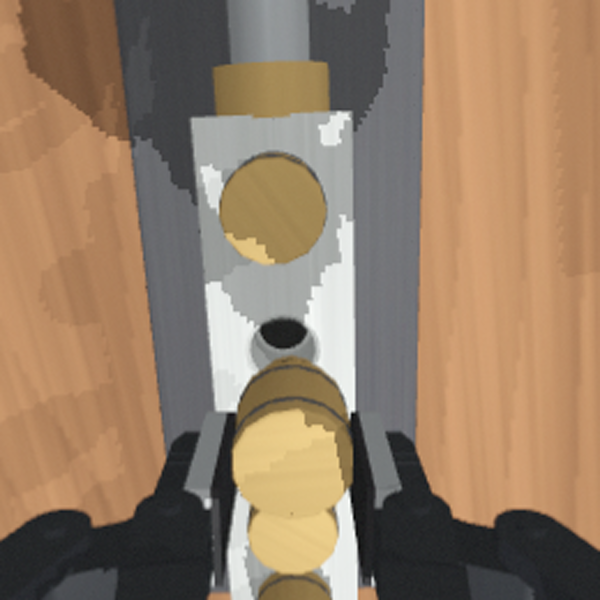

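```bash
python3 - <<'E'
from h import *
c,T=shot('wrist'); s=bot.get_obs(); print(s['ee_pos'])
M=R.from_euler('xyz',s['tcp_rot'],degrees=True).as_matrix()
f=lambda u,v:(130+u/2.308,60+v/2.308)
for n,p,z in(('head3',f(273,208),.078),('hole2',f(284,349),.046),('held',f(292,463),s['ee_pos'][2]+.0505)):
        w=ray(c,T,p,z); print(n,w.round(4),'tool',(M.T@(w-s['ee_pos'])).round(4))
E
```

```text
[0.52187432 0.00405478 0.0710946 ]
head3 [0.5246 0.0584 0.078 ] tool [ 0.0541 -0.0057 -0.0069]
hole2 [0.519  0.0058 0.046 ] tool [ 0.0013 -0.0032  0.0251]
held [0.5215 0.005  0.1216] tool [ 0.0008 -0.0004 -0.0505]
```

>>> arm_command([
  [0.001,-0.0025,0,0],
  [0.001,-0.0025,0.01,0],
  [0.001,-0.0025,0.02,0],
  [0.001,-0.0025,0.027,0],
  [0.001,-0.0025,0.03,0],
])

```text
time: 16.4
ee_pos: [0.5179, 0.0059, 0.0379]
tcp_rot: [-179.9, 0.0, 81.2]
wrist_force: [0.2, -0.2, -0.9]
opening: 0.028
grasp_force: 39.8
```

>>> arm_command([
  [0,0,0.003,0],
  [0,0,0.006,0],
  [0,0,0.009,0],
  [0,0,0.012,0],
  [0,0,0.012,0],
])

```text
time: 16.9
ee_pos: [0.5186, 0.0059, 0.0272]
tcp_rot: [-180.0, 0.0, 81.2]
wrist_force: [0.7, 0.2, -0.1]
opening: 0.0279
grasp_force: 39.9
```

>>> arm_command([
  [0,0,0.001,0],
  [0,0,0.002,0],
  [0,0,0.003,0],
  [0,0,0.003,0],
  [0,0,0.003,0],
])

```text
time: 17.4
ee_pos: [0.5188, 0.0059, 0.0266]
tcp_rot: [179.9, -0.0, 81.2]
wrist_force: [-7.5, 0.1, 15.8]
opening: 0.028
grasp_force: 41.6
```

>>> arm_command([
  [0,0,0,0],
  [0,0,0,0],
  [0,0,0,0],
  [0,0,-0.04,0],
  [0,0,-0.08,0],
], hand=0.05)

```text
time: 17.9
ee_pos: [0.5175, 0.0059, 0.1041]
tcp_rot: [-179.8, 0.0, 81.2]
wrist_force: [1.2, -0.3, 0.1]
opening: 0.05
grasp_force: 0.0
```

>>> arm_command([
  [0,0,-0.045,0],
  [0.03,0,-0.09,0],
  [0.06,0,-0.12,0],
  [0.08,0,-0.14,0],
  [0.08,0,-0.14,0],
])

```text
time: 18.4
ee_pos: [0.532, 0.0871, 0.2469]
tcp_rot: [179.8, -0.1, 81.3]
wrist_force: [0.2, -0.9, -0.9]
opening: 0.05
grasp_force: 0.0
```

```bash
python3 - <<'E'
from h import *
shot('wrist'); c,T=shot('wrist','w10.png'); s=bot.get_obs(); print(s['ee_pos'],s['tcp_rot']); heads(c,T,.078)
look('grip_mid',.14); look('wheel_axis',.14); look('crank_grip',.116); look('crank_grip',.164,f='find_in')
cv2.imwrite('pics/w10.png',cv2.resize(c['color'],(800,600)))
E
```

```text
[0.53104096 0.08507085 0.24383413] [-1.79984341e+02  1.83712189e-02  8.12327235e+01]
blob [259.5 108.1] [ 32  19 242] [0.547  0.1655 0.078 ]
blob [254.1 195.5] [ 21  20 337] [0.5239 0.0579 0.078 ]
blob [255.8 230.9] [ 21  19 296] [0.5184 0.0072 0.078 ]
blob [258.  264.9] [ 19  17 259] [ 0.5136 -0.0459  0.078 ]
blob [258.3 295.6] [ 19  17 251] [ 0.5063 -0.0974  0.078 ]
grip_mid [307.8 102.3] 0.95 [0.5931 0.1623 0.14  ]
wheel_axis [250.2  88.7] 0.95 [0.5388 0.1821 0.14  ]
crank_grip [305.1 103.2] 0.9 [0.5936 0.1607 0.116 ]
crank_grip [373.2 368.5] 0.61 [ 0.6375 -0.1591  0.164 ]
crank_grip [256.6 191.2] 0.43 [0.5305 0.0866 0.164 ]
```

View pics/w10.png

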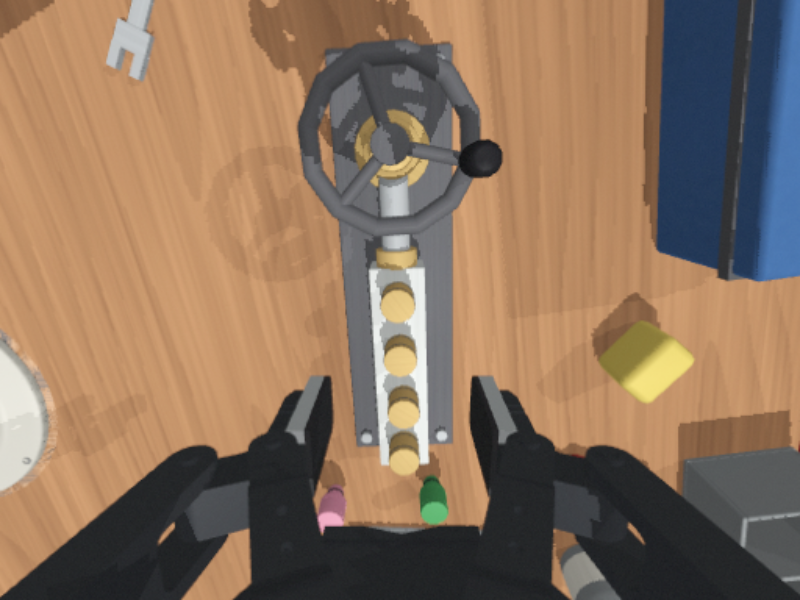

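Four heads stand evenly in the block. The wheel axis is about (0.539, 0.182), and the grip at (0.593, 0.162) is (482,158) in the picture. Moving above the grip.

>>> arm_command([
  [0.03,0.017,0,0],
  [0.06,0.034,0,0],
  [0.085,0.05,0.01,0],
  [0.085,0.05,0.04,0],
  [0.085,0.05,0.055,0],
], hand=0.06, grip_force=60)

```text
time: 19.4
ee_pos: [0.5933, 0.1617, 0.1862]
tcp_rot: [-179.8, 0.1, 81.2]
wrist_force: [0.1, -0.1, -0.7]
opening: 0.0599
grasp_force: 0.0
```

```bash
python3 - <<'E'
from h import *
shot('wrist')
for i in range(2): look('grip_mid',.14,2); look('wheel_axis',.14,1)
s=bot.get_obs(); print(s['ee_pos'],s['tcp_rot'])
c,T=shot('wrist'); m=(cv2.cvtColor(c['color'],cv2.COLOR_BGR2GRAY)<32).astype('uint8'); n,_,st,ce=cv2.connectedComponentsWithStats(m[:300])
for i in range(1,n):
    if st[i,4]>300: print(ce[i],st[i],ray(c,T,ce[i],.164))
E
```

```text
grip_mid [258.9 193. ] 0.75 [0.5955 0.1717 0.14  ]
grip_mid [257.3 202.1] 0.74 [0.5929 0.1637 0.14  ]
wheel_axis [193.4 189.1] 0.7 [0.5402 0.1823 0.14  ]
grip_mid [255.7 200.7] 0.93 [0.5928 0.1632 0.14  ]
wheel_axis [190.8 189.1] 0.66 [0.5385 0.1824 0.14  ]
[0.59367689 0.16119365 0.19060292] [ 1.79905239e+02 -4.11844353e-02  8.11627622e+01]
```

>>> arm_command([
  [0.001,0,0.025,0],
  [0.001,0,0.045,0],
  [0.001,0,0.065,0],
  [0.001,0,0.08,0],
  [0.001,0,0.085,0],
])

```text
time: 20.4
ee_pos: [0.5928, 0.162, 0.103]
tcp_rot: [-179.9, 0.0, 81.2]
wrist_force: [-0.6, 0.3, -0.1]
opening: 0.0596
grasp_force: 0.0
```

>>> arm_command([
  [0,0,0,0],
  [0,0,0,0],
  [0,0,0,0],
  [0,0,0,0],
  [0,0,0,0],
], hand=0.01)

```text
time: 20.9
ee_pos: [0.5934, 0.1626, 0.106]
tcp_rot: [180.0, -0.1, 81.2]
wrist_force: [-5.7, 0.1, 5.9]
opening: 0.0187
grasp_force: 59.0
```

```bash
cat > arc.py <<'E'
import sys
from h import *
# rows for an arc: current commanded angle a0 (deg), step per row, n calls; in tool axes of yaw
a0,step,n=map(float,sys.argv[1:4]); yaw=np.radians(float(sys.argv[4]) if len(sys.argv)>4 else 81.2)
tx=np.array([np.cos(yaw),np.sin(yaw)]); ty=np.array([np.sin(yaw),-np.cos(yaw)]); r=.058
P=lambda a:r*np.array([np.cos(np.radians(a)),np.sin(np.radians(a))])
for k in range(int(n)):
    b=a0+5*step*k
    print(b,[[round(float((P(b+step*i)-P(b))@tx),4),round(float((P(b+step*i)-P(b))@ty),4)] for i in range(1,6)])
E
python3 - <<'E'
from h import *
shot('wrist'); s=bot.get_obs(); print(s['ee_pos'],s['wrist_force'],s['tcp_rot'],s['q'],s['opening'])
E
python3 arc.py -19 -18 5
```

```text
[0.59341952 0.16257954 0.10598866] [-4.75680968  0.62120605  6.21796302] [ 1.79952208e+02 -5.67427261e-02  8.11906973e+01] [1.53043686e+01 1.30304667e+01 9.70069692e+00 8.66034268e+01
 3.22659132e-02 1.14113714e+02] 0.018822376982407976
-19.0 [[-0.0171, -0.006], [-0.0316, -0.0169], [-0.0419, -0.0318], [-0.0472, -0.0492], [-0.0468, -0.0674]]
-109.0 [[0.006, -0.0171], [0.0169, -0.0316], [0.0318, -0.0419], [0.0492, -0.0472], [0.0674, -0.0468]]
-199.0 [[0.0171, 0.006], [0.0316, 0.0169], [0.0419, 0.0318], [0.0472, 0.0492], [0.0468, 0.0674]]
-289.0 [[-0.006, 0.0171], [-0.0169, 0.0316], [-0.0318, 0.0419], [-0.0492, 0.0472], [-0.0674, 0.0468]]
-379.0 [[-0.0171, -0.006], [-0.0316, -0.0169], [-0.0419, -0.0318], [-0.0472, -0.0492], [-0.0468, -0.0674]]
```

>>> arm_command([
  [-0.0171,-0.006,0,0],
  [-0.0316,-0.0169,0,0],
  [-0.0419,-0.0318,0,0],
  [-0.0472,-0.0492,0,0],
  [-0.0468,-0.0674,0,0],
])

```text
time: 21.45
ee_pos: [0.5207, 0.1264, 0.106]
tcp_rot: [179.8, -0.1, 81.1]
wrist_force: [6.7, 7.7, 2.6]
opening: 0.0187
grasp_force: 59.0
```

```bash
python3 - <<'E'
from h import *
shot('wrist');s=bot.get_obs(); d=s['ee_pos'][:2]-[.5387,.1822]; print(s['ee_pos'],s['wrist_force'],np.degrees(np.arctan2(d[1],d[0])),np.hypot(*d))
E
python3 arc.py -109 -6 1;python3 arc.py -139 -18 5
```

```text
[0.51831456 0.12751161 0.10604218] [-1.59845828  6.06044469  1.06040991] -110.44325707966705 0.05836424975558431
-109.0 [[0.0014, -0.0059], [0.0034, -0.0116], [0.006, -0.0171], [0.0091, -0.0223], [0.0128, -0.0272]]
-139.0 [[0.0137, -0.0119], [0.0305, -0.0189], [0.0485, -0.0204], [0.0662, -0.0163], [0.0817, -0.0069]]
-229.0 [[0.0119, 0.0137], [0.0189, 0.0305], [0.0204, 0.0485], [0.0163, 0.0662], [0.0069, 0.0817]]
-319.0 [[-0.0137, 0.0119], [-0.0305, 0.0189], [-0.0485, 0.0204], [-0.0662, 0.0163], [-0.0817, 0.0069]]
-409.0 [[-0.0119, -0.0137], [-0.0189, -0.0305], [-0.0204, -0.0485], [-0.0163, -0.0662], [-0.0069, -0.0817]]
-499.0 [[0.0137, -0.0119], [0.0305, -0.0189], [0.0485, -0.0204], [0.0662, -0.0163], [0.0817, -0.0069]]
```

>>> arm_command([
  [0.0014,-0.0059,0,0],
  [0.0034,-0.0116,0,0],
  [0.006,-0.0171,0,0],
  [0.0091,-0.0223,0,0],
  [0.0128,-0.0272,0,0],
])

```text
time: 22.0
ee_pos: [0.4986, 0.1403, 0.1061]
tcp_rot: [179.4, 0.3, 81.0]
wrist_force: [28.5, -31.7, 0.4]
opening: 0.0188
grasp_force: 60.9
```

```bash
cat > st.py <<'E'
from h import *
shot('wrist');s=bot.get_obs(); d=s['ee_pos'][:2]-[.5387,.1822]; a=np.arctan2(d[1],d[0]); f=s['wrist_force']
print(s['time'],s['ee_pos'].round(4),f.round(1),'ang',np.degrees(a).round(1),'r',np.hypot(*d).round(4),'Ftan',round(-f[0]*np.sin(a)+f[1]*np.cos(a),1),'Frad',round(f[0]*np.cos(a)+f[1]*np.sin(a),1),s['opening'],s['grasp_force'])
E
python3 st.py
```

```text
22.05 [0.4989 0.1397 0.1061] [ 18.  -20.5   2.4] ang -133.1 r 0.0582 Ftan 27.2 Frad 2.7 0.01855801350885464 60.939178133849055
```

Stop reached at -133° (predicted -132.5°). I hold briefly, then open two turns.

>>> arm_command([
  [0,0,0,0],
  [0,0,0,0],
  [0,0,0,0],
  [0,0,0,0],
  [0,0,0,0],
])

```text
time: 22.55
ee_pos: [0.499, 0.1398, 0.106]
tcp_rot: [179.4, 0.3, 81.0]
wrist_force: [16.5, -19.4, 4.5]
opening: 0.019
grasp_force: 61.1
```

```bash
python3 st.py; python3 arc.py -139 18 4
```

```text
22.6 [0.4989 0.1398 0.106 ] [ 17.5 -18.6   3.7] ang -133.2 r 0.0581 Ftan 25.5 Frad 1.6 0.018778224445013317 61.07638463610783
-139.0 [[-0.0094, 0.0155], [-0.0135, 0.0332], [-0.012, 0.0513], [-0.005, 0.068], [0.0069, 0.0817]]
-49.0 [[0.0155, 0.0094], [0.0332, 0.0135], [0.0513, 0.012], [0.068, 0.005], [0.0817, -0.0069]]
41.0 [[0.0094, -0.0155], [0.0135, -0.0332], [0.012, -0.0513], [0.005, -0.068], [-0.0069, -0.0817]]
131.0 [[-0.0155, -0.0094], [-0.0332, -0.0135], [-0.0513, -0.012], [-0.068, -0.005], [-0.0817, 0.0069]]
```

>>> arm_command([
  [-0.0094,0.0155,0,0],
  [-0.0135,0.0332,0,0],
  [-0.012,0.0513,0,0],
  [-0.005,0.068,0,0],
  [0.0069,0.0817,0,0],
])

```text
time: 23.1
ee_pos: [0.5771, 0.1381, 0.1059]
tcp_rot: [180.0, -0.1, 81.2]
wrist_force: [-10.1, 7.5, 12.6]
opening: 0.0186
grasp_force: 62.5
```

>>> arm_command([
  [0.0155,0.0094,0,0],
  [0.0332,0.0135,0,0],
  [0.0513,0.012,0,0],
  [0.068,0.005,0,0],
  [0.0817,-0.0069,0,0],
])

```text
time: 23.6
ee_pos: [0.5832, 0.2195, 0.106]
tcp_rot: [179.9, 0.0, 81.1]
wrist_force: [-3.3, -6.8, 11.4]
opening: 0.0185
grasp_force: 62.3
```

```bash
python3 st.py
```

```text
23.65 [0.5812 0.2214 0.106 ] [-4.   1.1  9.7] ang 42.6 r 0.0578 Ftan 3.5 Frad -2.2 0.018587481536553443 62.04729448305443
```

>>> arm_command([
  [0.0094,-0.0155,0,0],
  [0.0135,-0.0332,0,0],
  [0.012,-0.0513,0,0],
  [0.005,-0.068,0,0],
  [-0.0069,-0.0817,0,0],
])

```text
time: 24.15
ee_pos: [0.5009, 0.2263, 0.106]
tcp_rot: [179.8, -0.2, 81.2]
wrist_force: [5.1, -1.3, 9.2]
opening: 0.0185
grasp_force: 62.0
```

>>> arm_command([
  [-0.0155,-0.0094,0,0],
  [-0.0332,-0.0135,0,0],
  [-0.0513,-0.012,0,0],
  [-0.068,-0.005,0,0],
  [-0.0817,0.0069,0,0],
])

```text
time: 24.65
ee_pos: [0.4951, 0.1432, 0.106]
tcp_rot: [179.9, -0.1, 81.2]
wrist_force: [3.7, 7.0, 6.2]
opening: 0.0187
grasp_force: 61.6
```

>>> arm_command([
  [-0.0094,0.0155,0,0],
  [-0.0135,0.0332,0,0],
  [-0.012,0.0513,0,0],
  [-0.005,0.068,0,0],
  [0.0069,0.0817,0,0],
])

```text
time: 25.15
ee_pos: [0.5771, 0.1381, 0.1058]
tcp_rot: [-180.0, -0.1, 81.2]
wrist_force: [-10.0, 7.5, 13.5]
opening: 0.0191
grasp_force: 62.6
```

>>> arm_command([
  [0.0155,0.0094,0,0],
  [0.0332,0.0135,0,0],
  [0.0513,0.012,0,0],
  [0.068,0.005,0,0],
  [0.0817,-0.0069,0,0],
])

```text
time: 25.65
ee_pos: [0.5833, 0.2194, 0.1059]
tcp_rot: [179.9, 0.0, 81.1]
wrist_force: [-3.1, -7.6, 12.1]
opening: 0.019
grasp_force: 62.3
```

>>> arm_command([
  [0.0094,-0.0155,0,0],
  [0.0135,-0.0332,0,0],
  [0.012,-0.0513,0,0],
  [0.005,-0.068,0,0],
  [-0.0069,-0.0817,0,0],
])

```text
time: 26.15
ee_pos: [0.501, 0.2263, 0.1059]
tcp_rot: [179.8, -0.2, 81.2]
wrist_force: [4.8, -1.2, 8.7]
opening: 0.0188
grasp_force: 62.0
```

```bash
python3 st.py; python3 arc.py 131 18 1
```

```text
26.2 [0.499  0.2243 0.106 ] [-3.4  0.8  8.6] ang 133.3 r 0.0578 Ftan 2.0 Frad 2.9 0.018840997396169804 61.607301528565586
131.0 [[-0.0155, -0.0094], [-0.0332, -0.0135], [-0.0513, -0.012], [-0.068, -0.005], [-0.0817, 0.0069]]
```

```bash
python3 arc.py 131 18.75 1
```

```text
131.0 [[-0.0162, -0.0097], [-0.0347, -0.0136], [-0.0535, -0.0114], [-0.0705, -0.0033], [-0.0841, 0.0098]]
```

>>> arm_command([
  [-0.0162,-0.0097,0,0],
  [-0.0347,-0.0136,0,0],
  [-0.0535,-0.0114,0,0],
  [-0.0705,-0.0033,0,0],
  [-0.0841,0.0098,0,0],
])

```text
time: 26.7
ee_pos: [0.4977, 0.1403, 0.1059]
tcp_rot: [179.9, -0.1, 81.2]
wrist_force: [3.2, 8.8, 6.9]
opening: 0.0188
grasp_force: 61.7
```

>>> arm_command([
  [0,0,0,0],
  [0,0,0,0],
  [0,0,0,0],
  [0,0,0,0],
  [0,0,0,0],
])

```text
time: 27.2
ee_pos: [0.4986, 0.14, 0.1059]
tcp_rot: [179.8, 0.0, 81.1]
wrist_force: [-0.1, -2.2, 10.3]
opening: 0.0188
grasp_force: 62.1
```

```bash
python3 - <<'E'
import st
from h import *
c,T=look('grip_mid',.14,2); c,T=shot('wrist','end.png'); t,Tt=shot('top','tend.png'); heads(t,Tt,.078,(12,90,150),(28,255,255))
cv2.imwrite('pics/end.png',np.hstack([cv2.resize(c['color'],(400,300)),cv2.resize(t['color'][140:260,200:360],(400,300),interpolation=cv2.INTER_CUBIC)]))
E
```

```text
27.25 [0.4986 0.14   0.1059] [ 1.1 -2.8 10.4] ang -133.6 r 0.0582 Ftan 2.7 Frad 1.3 0.01853729625666995 62.09293861174956
grip_mid [257.  248.5] 0.81 [0.4984 0.1396 0.14  ]
blob [410.9  79. ] [ 29  11 243] [ 0.9003 -0.4456  0.078 ]
blob [126.8  86.9] [ 26  20 206] [0.8969 0.4473 0.078 ]
blob [171.3 249.4] [ 29  33 507] [0.3903 0.2976 0.078 ]
blob [184.3 314.1] [  53  109 2157] [0.2037 0.2602 0.078 ]
```

View pics/end.png

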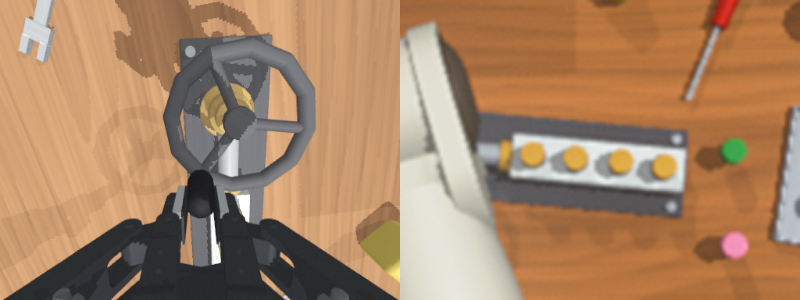

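The four plugs sit in a row (530–665, 160 in the right half). The grip is held at (200,195) in the left half, with the wheel back at its closed heading after two full turns, so I hand it in.

```bash
python3 -c "
from h import *
print(bot.job_done())"
```

```text
the job is handed in; nothing more can be done
None
```

The job is handed in at about 27 s, with no verdict reported back: both spare plugs are home in the second and third ports, and the valve was closed to its stop, then opened two full turns (within about 1°), with the grip still held.

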